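Turn over a spacer plate with a thin lifter

TASK

With the orange-handled lifter, press its blade lightly down on the runway of the green turning jig, keep it pressed while you slide the tip under the set-back edge of the blue-faced plate and push the plate up to the step, then lift and tip the plate over the step so that it lies flat on the far bed, blue face down. Touch the plate with the lifter only, keep all pushes gentle (well under 20 N), and leave the other things on the bench where they are. At the end stand the lifter flat in the middle of its black mat and let go.

Things in the scene. Friction and masses are not known exactly. Their poses are not given: they have to be found in the camera images.
- jig: Fixed green turning jig, 285 x 104 mm. x points in the flip direction (runway, plate, far bed), z up; origin mid-width, below the step and 14 mm below the runway. Its levelling feet put it at a new height each time (over 8 mm): find the runway by touch. Flat from x = -185 to the 4 mm step at x = 0, then the flat far bed to x = +100. Inside faces of 5 mm guide strips at y = +-33, x = -64 to -2.
- bed_foot (a point): Foot of the step on the near bed, mid-width; runway and near bed are at this height. Axes as the jig's. A blade tip in the plate's notch, carried level on an arc of 43 mm about the top edge of the step, tips the plate up on the step; pushed past upright it falls over onto the far bed.
- landing (a point): Point on the far bed surface, 32 mm beyond the step, midway across; about where the middle of the turned plate comes to lie. Axes as the jig's.
- plate: Loose steel plate, 0.18 kg, 48 (x) x 60 (y) x 8 mm, x about along the jig's x. Origin: centre of the bare lower face; z to the blue face. Starts blue up, up to 8 mm short of the step. Along its -x edge the lower 3 mm are set back 6 mm: a 3 mm high gap under a 5 mm thick lip, ending at a shoulder (x = -18).
- plate_edge (a point): Middle of the lower edge of the plate's overhanging lip (plate x = -24 mm), 3 mm above the bare face.
- lifter_grip (a point): Centre of the lifter's upright orange handle, 30 mm above the blade's underside. Handle 40 (x) x 16 (y) x 44 (z) mm, top 46 mm above the underside; grip from above across the 16 mm. x to the blade tip, z up. Lifter 0.14 kg, stands flat on the mat at the start.
- blade_tip (a point): Middle of the front edge of the lifter's blade, on its underside. The blade is a flat rigid steel strip 2 mm thick, 34 mm wide, 100 mm long; the tip is 65 mm ahead of the handle's centre and the heel 35 mm behind it.
- mat_top (a point): Centre of the top of the black rubber mat, 140 x 90 x 3 mm, fixed on the bench, long side along its x. The lifter's place.
- nozzle_mid (a point): Small steel injector nozzle standing upright, 18 mm thick, 54 mm high (point at half height). Leave alone.
- grease_tin: Round blue tin, 68 mm wide, 34 mm high, origin under its centre. Leave alone.
- union_nut: Bare steel hexagon nut, 24 x 27 x 20 mm, origin under its centre. Leave alone.
- lifter: The lifter as a whole; origin on the underside of the blade, straight below the handle's centre. Axes as at the grip point.
Things that resemble listed ones, but are neither listed nor needed, are in the scene too. What is meant by the plate is not pink, and is the smaller of those in its own colour.

How it is judged:
By the outcome, as a careful person would: the job done as asked, in the order asked, and still so for the second after the job is handed in, with the robot touching nothing.
It also fails if it takes over 72 s, if anything falls off the work surface, if the arm or the gripper's body presses on something with over 40 N, if the wrist force passes 120 N, or if a joint passes its speed limit or range.

ROBOT

A 6-joint arm with a two-finger parallel gripper is mounted at the origin on a cart in front of the work surface, level with it; the furniture and walls round the work are solid. World frame = base frame: x ahead of the robot, y to its left, z up, the work surface at z = 0. Lengths are in m, angles in rad, forces in N, time in s.
With the tool pointing down it reaches from about 0.25 to 0.725 m from the base axis. Payload 9.7 kg.
Tool frame: the origin (TCP) lies between the finger pads; the fingertips stand ahead of it and the grasp point (between the pads) lies 3 mm ahead of it (arm.nose_length is the z of the fingertips in the tool frame, in m); z points along the fingers, y is the direction in which the jaws open and shut (so a half turn about z gives the same grasp; the last joint's range is limited). The gripper opens to 85 mm and grips with 20 to 120 N. Pads are 22 mm wide; open, the fingers measure 114 mm over their backs; the gripper's body (76 mm by 85 mm) begins 54 mm behind the grasp point. The pads swing forward as they close: fully open they stand 13 mm farther back than shut.
Start: joints at [-1.298, 0.087, 0.176, 1.66, 0, 1.571], TCP at [0.148, -0.53, 0.253] pointing down, gripper open.
Joint ranges: [-3.13, 3.13], [-0.85, 1.81], [-1.15, 1.24], [-2.2, 2.28], [-1.44, 1.52], [-3.14, 3.14]. Speed limits (rad/s): [2.22, 2.22, 2.57, 3.14, 3.14, 3.14].

INTERFACE

Orientations are given as a rotation vector (axis times angle).
In Python, from rig import arm gives the robot as it stands. Calls block until the motion is done:
- arm.reach(position, orientation): joint-space move of the TCP to a pose.
- arm.move_linear(position, rot=None, max_speed=0.15, force_limit=None): straight line of the TCP; rot=None keeps the orientation; max_speed is the mean speed in m/s. With force_limit (N) it stops when the force on the tool has changed by that much, and returns True; else False.
- arm.set_joints(angles): joint-space move.
- arm.let_go() and arm.grasp(strength=None): open the fingers fully, or close them until they stop; strength is the grip in N (None keeps the last).
- arm.dwell(seconds).
- arm.inverse_kinematics(position, orientation): joint angles nearest the present ones, or None.
- arm.sense(): the state.
- arm.capture(name): name is "side" or "top" or "wrist"; returns the picture (480x640x3 uint8, red, green, blue); there is no depth.
- arm.camera_info(name): a dict with "fovy" (degrees; the focal length in pixels is half the picture's height over the tangent of half this angle, whatever the lens; pixels are square), "cx", "cy" (the principal point, pixels), "k1" (the pictures are not rectified: a ray, as slopes to the right and down, at radius r is drawn at 1 + k1 r^2 times it, then the intrinsics apply), "R" (3x3) and "t" (3): a world point X has camera coordinates R X + t; the wrist camera has in their place "tool_from_camera" (4x4, takes a point from camera to tool coordinates, whose origin is the TCP and whose axes are the flange's). Camera axes: x right, y down, z forward; pixel columns grow to the right and rows downward; lengths in m; the calibration is good to about 2 mm. A picture is of the moment at which its call begins: read the wrist's pose just before it. camera_info takes no time and is no camera call.
A pose or a line that the arm cannot do raises arm.MotionError and nothing moves.
- arm.sign_off(): hands the job in, once; it reports no verdict.
The state is a dict: "time_s": time; "joint_pos": joint angles; "joint_vel": joint speeds; "joint_torque": joint torques, N m; "tcp_pos": TCP position; "ee_rot": TCP orientation; "force": force on the tool from outside, world axes, zero at the start; "ft_torque": the same for the moment, N m; "width": finger opening in m.
Only numpy, scipy, OpenCV 4.12 (cv2) and the standard library are available. Lean on these libraries where they do the work, as an engineer would, in place of code of your own. Each camera call takes 0.05 s, during which the arm holds its last target.

## Working session

There is one attempt and no reset: what is moved stays moved. The work goes in short steps, each a Python script; the robot and the scene stay as the last script left them, time stands still between calls to the robot, and variables do not carry over. Pictures are saved under pics/ and viewed, and the job is handed in when it is done.

```bash
ls; mkdir -p pics; cat > h.py <<'E'
import numpy as np, cv2
from rig import arm
from scipy.spatial.transform import Rotation as R
def snap(n,f):
    im=arm.capture(n); cv2.imwrite(f'pics/{f}.png',im[:,:,::-1]); return im
E
python3 - <<'E'
from h import *
for n in ("side","top","wrist"):
    snap(n,n+"0"); print(n,arm.camera_info(n))
s=arm.sense();print(s['time_s'],s['tcp_pos'],s['ee_rot'],s['force'],s['width'],arm.nose_length)
E
```

```text
pics
side {'fovy': 44.18712740458744, 'cx': 324.86684863215265, 'cy': 239.78965742745055, 'k1': -0.08067807827479341, 'R': array([[ 0.91807238,  0.3960887 ,  0.01602657],
       [ 0.26164268, -0.57508405, -0.77512673],
       [-0.29780231,  0.71581567, -0.63160249]]), 't': array([-0.5741078, -0.1001163,  1.4338397])}
top {'fovy': 56.80117617872698, 'cx': 318.57729315035414, 'cy': 236.62638438660224, 'k1': -0.09397354087032225, 'R': array([[ 0.05105832, -0.99868692,  0.00418114],
       [-0.97829228, -0.0508567 , -0.20089252],
       [ 0.20084138,  0.00616686, -0.97960436]]), 't': array([-0.02154174,  0.61514957,  1.07073223])}
wrist {'fovy': 66.78810867222248, 'cx': 316.81919029326406, 'cy': 235.27327838132018, 'k1': -0.031054464667827103, 'tool_from_camera': array([[ 8.13286251e-04, -9.63285399e-01, -2.68478266e-01,
         6.81824073e-02],
       [ 9.99999375e-01,  9.89432708e-04, -5.20788298e-04,
         5.14517536e-04],
       [ 7.67308941e-04, -2.68477674e-01,  9.63285601e-01,
        -1.18871514e-01],
       [ 0.00000000e+00,  0.00000000e+00,  0.00000000e+00,
         1.00000000e+00]])}
0.15 [ 0.14814818 -0.52952384  0.25275006] [-3.11143066e+00 -4.27025524e-01  2.40605941e-04] [-0.28255042  0.00205045  0.56531177] 0.08545417123652335 0.022
```

View pics/side0.png

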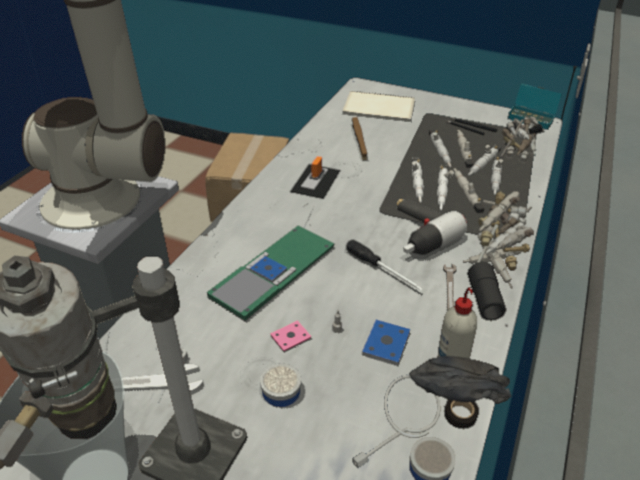

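View pics/top0.png

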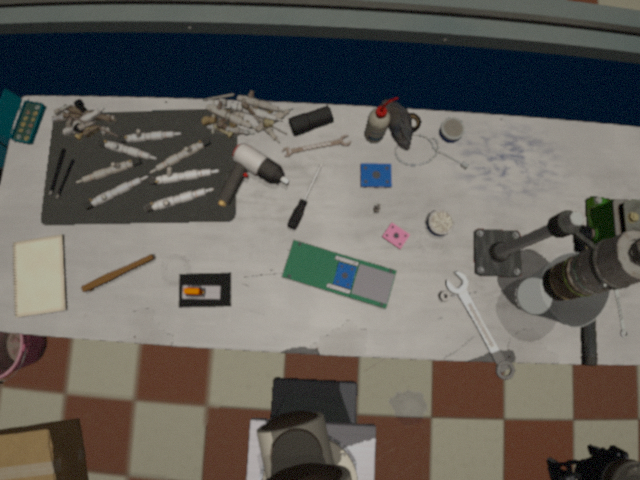

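View pics/wrist0.png

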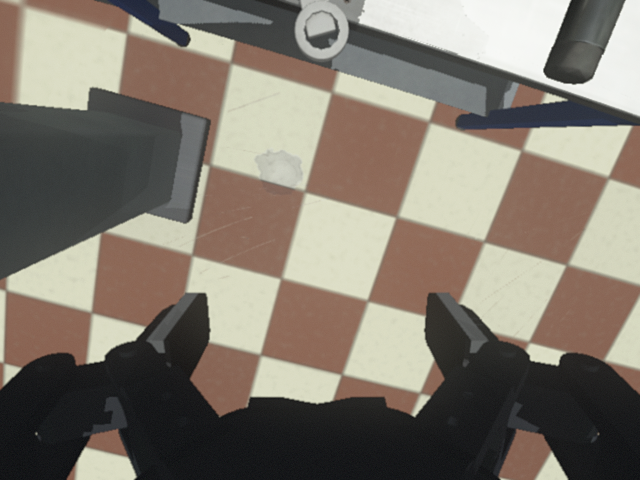

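```bash
cat >> h.py <<'E'
def cam(n,s=None):
    c=arm.camera_info(n); f=240/np.tan(np.radians(c['fovy'])/2)
    if 'R' in c: Rc,t=np.array(c['R']),np.array(c['t']); O=-Rc.T@t; Rw=Rc.T
    else:
        T=np.array(c['tool_from_camera']); Rt=R.from_rotvec(s['ee_rot']).as_matrix()
        Rw=Rt@T[:3,:3]; O=np.array(s['tcp_pos'])+Rt@T[:3,3]
    K=np.array([[f,0,c['cx']],[0,f,c['cy']],[0,0,1]]); return K,np.array([c['k1'],0,0,0,0.]),Rw,O
def rays(C,px):
    K,d,Rw,O=C
    u=cv2.undistortPoints(np.array(px,float).reshape(-1,1,2),K,d).reshape(-1,2)
    v=np.c_[u,np.ones(len(u))]@Rw.T; return v/np.linalg.norm(v,axis=1)[:,None]
def onplane(C,px,z):
    v=rays(C,px); O=C[3]; return O+v*((z-O[2])/v[:,2])[:,None]
def tri(Cs,pxs):
    A=np.zeros((3,3));b=np.zeros(3)
    for C,p in zip(Cs,pxs):
        v=rays(C,[p])[0]; P=np.eye(3)-np.outer(v,v); A+=P;b+=P@C[3]
    x=np.linalg.solve(A,b)
    return x,[np.linalg.norm((np.eye(3)-np.outer(v,v))@(x-C[3])) for C,p in zip(Cs,pxs) for v in [rays(C,[p])[0]]]
def proj(C,X):
    K,d,Rw,O=C
    return cv2.projectPoints((np.atleast_2d(X)-O)@Rw,np.zeros(3),np.zeros(3),K,d)[0].reshape(-1,2)
E
python3 - <<'E'
from h import *
C=cam('top');D=cam('side')
for n,p,q in [('handle',(195,291),(317,163)),('mat',(205,290),(316,180)),('plate',(346,273),(268,267)),('bigblue',(376,175),(386,341)),('pink',(395,235),(291,335)),('nozzle',(376,209),(338,321)),('tin?',(440,222),(281,384)),('jigL',(295,243),None),('jigL2',(284,272),None),('jigR',(396,272),None),('jigR2',(388,305),None)]:
    print(n,onplane(C,[p],0.015).round(3), tri([C,D],[p,q]) if q else '')
for y in (1,-1):
  o=R.from_matrix(np.array([[0,y,0],[y,0,0],[0,0,-1]],float)).as_rotvec()
  for p in ([.38,.3,.25],[.38,-.1,.25]): print(y,p,arm.inverse_kinematics(p,o))
E
```

```text
handle [[0.463 0.326 0.015]] (array([0.46312598, 0.31966135, 0.04100213]), [np.float64(0.0017248335212097451), np.float64(0.0017248335212096976)])
mat [[0.467 0.3   0.015]] (array([0.46895405, 0.3037064 , 0.00093569]), [np.float64(0.0005990054030066615), np.float64(0.0005990054030065333)])
plate [[ 0.532 -0.066  0.015]] (array([ 0.5286037 , -0.06661702,  0.02707298]), [np.float64(0.0018953634397880941), np.float64(0.001895363439788093)])
bigblue [[ 0.806 -0.138  0.015]] (array([ 0.80896608, -0.13972296,  0.006441  ]), [np.float64(0.0004015407250977995), np.float64(0.000401540725097664)])
pink [[ 0.64  -0.193  0.015]] (array([ 0.64188479, -0.1957449 ,  0.00383623]), [np.float64(0.0008960128236476944), np.float64(0.000896012823647625)])
nozzle [[ 0.709 -0.141  0.015]] (array([ 0.71046171, -0.13967624,  0.01649882]), [np.float64(0.0016848460382672009), np.float64(0.001684846038267322)])
tin? [[ 0.683 -0.315  0.015]] (array([ 0.68070443, -0.3143869 ,  0.01968437]), [np.float64(0.000741217524881208), np.float64(0.0007412175248811395)])
jigL [[0.605 0.072 0.015]] 
jigL2 [[0.526 0.096 0.015]] 
jigR [[ 0.541 -0.198  0.015]] 
jigR2 [[ 0.454 -0.179  0.015]] 
1 [0.38, 0.3, 0.25] [ 0.66828942 -0.07142909  0.01017917  1.65240459  0.          2.23908575]
1 [0.38, -0.1, 0.25] [-0.25732371 -0.28596468 -0.17317823  1.68358279  0.          1.31347261]
-1 [0.38, 0.3, 0.25] [ 0.66828942 -0.07142909  0.01017917  1.65240459  0.         -0.90250691]
-1 [0.38, -0.1, 0.25] [-0.25732371 -0.28596468 -0.17317823  1.68358279  0.         -1.82812004]
```

```bash
cat >> h.py <<'E'
def ori(yaw,pitch=0):
    # tool x along heading yaw, z down; pitch>0: tips blade tip (along +x) down
    x=np.array([np.cos(yaw),np.sin(yaw),0]);z=np.array([0,0,-1.]);y=np.cross(z,x)
    return (R.from_rotvec(np.cross([0,0,1],x)*pitch)*R.from_matrix(np.c_[x,y,z])).as_rotvec()
import json
def wsnap(f):
    s=arm.sense(); im=snap('wrist',f); json.dump({'tcp_pos':list(map(float,s['tcp_pos'])),'ee_rot':list(map(float,s['ee_rot']))},open(f'pics/{f}.json','w')); return im
def wcam(f): return cam('wrist',json.load(open(f'pics/{f}.json')))
E
python3 - <<'E'
from h import *
o=ori(-np.pi/2)
arm.reach([.465,.29,.20],o); arm.dwell(.1);wsnap('L1')
arm.move_linear([.40,.27,.20],max_speed=.3); arm.dwell(.1);wsnap('L2')
o=ori(np.radians(-103))
arm.reach([.545,-.04,.23],o); arm.dwell(.1);wsnap('J1')
arm.move_linear([.47,-.02,.23],max_speed=.3);arm.dwell(.1);wsnap('J2')
s=arm.sense();print(s['time_s'],s['tcp_pos'],s['ee_rot'],s['force'])
for a,b in (('L1','L2'),('J1','J2')):
    cv2.imwrite(f'pics/{a}{b}.png',cv2.resize(np.hstack([cv2.imread(f'pics/{a}.png'),cv2.imread(f'pics/{b}.png')]),(800,300)))
E
```

```text
5.9083 [ 0.4706277  -0.01984783  0.2299301 ] [-1.95618284e+00  2.45799808e+00 -3.54685341e-04] [-0.33921416 -0.56009182  0.26597851]
```

View pics/L1.png

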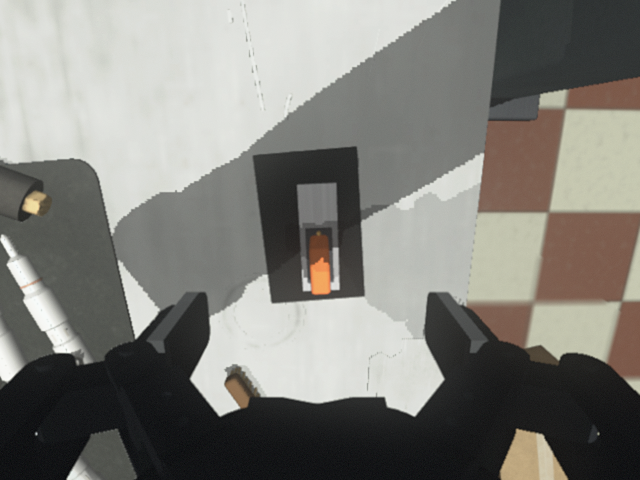

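View pics/L2.png

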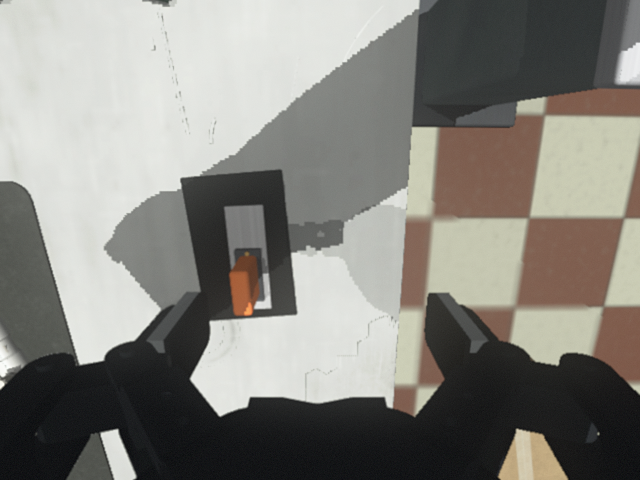

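View pics/J1.png

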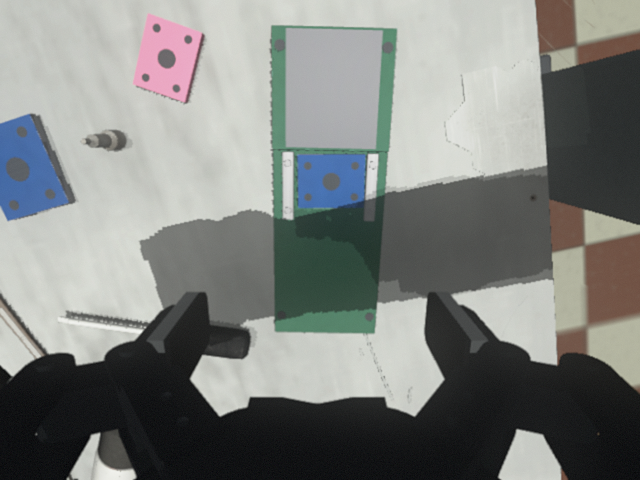

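View pics/J2.png

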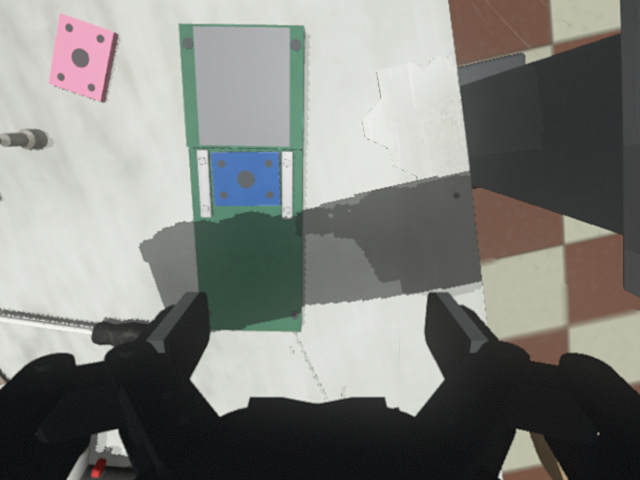

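```bash
python3 - <<'E'
from h import *
def crop(f,x,y,w,h,k): return cv2.resize(cv2.imread(f'pics/{f}.png')[y:y+h,x:x+w],(w*k,h*k),interpolation=cv2.INTER_CUBIC)
a=crop('L1',245,140,130,170,3);b=crop('L2',175,160,130,170,3)
cv2.imwrite('pics/cL.png',np.hstack([a,b]))
a=crop('J1',270,140,130,90,3);b=crop('J2',180,140,130,90,3)
cv2.imwrite('pics/cJ.png',np.hstack([a,b]))
def quad(m):
    c=max(cv2.findContours(m.astype(np.uint8),0,1)[0],key=cv2.contourArea)
    h=cv2.convexHull(c); e=cv2.arcLength(h,True)
    for k in np.linspace(.01,.1,40):
        q=cv2.approxPolyDP(h,k*e,True)
        if len(q)<=4: break
    return q.reshape(-1,2).tolist(),cv2.contourArea(c)
for f in ('L1','L2'):
    im=cv2.imread(f'pics/{f}.png').astype(int); B,G,Rr=im[...,0],im[...,1],im[...,2]
    o=(Rr>150)&(B<90)&(Rr-B>110); 
    print(f,'orange bright',quad(o)); o2=(Rr-B>50)&(np.arange(640)[None]>180)&(np.arange(640)[None]<420)&(np.arange(480)[:,None]<320)
    print('  orange all',quad(o2))
    d=(im.max(2)<60); d[320:]=0; d[:,:175]=0;d[:,420:]=0; print('  mat',quad(d))
    print(im[200,300:340:6].tolist(), im[270,310:330:3].tolist())
for f in ('J1','J2'):
    im=cv2.imread(f'pics/{f}.png').astype(int); B,G,Rr=im[...,0],im[...,1],im[...,2]
    bl=(B-Rr>50);bl[:,:150]=0; print(f,'blue',quad(bl))
    g=(G-Rr>20)&(G-B>8);g[:,:130]=0; g[340:]=0;print('  green',quad(g))
    far=(abs(Rr-G)<12)&(abs(B-G)<15)&(G>120)&(G<185);far[:,:150]=0;far[:,420:]=0;far[150:]=0;print('  far',quad(far))
E
```

```text
L1 orange bright ([[313, 293], [310, 267], [322, 257], [328, 287]], 182.0)
  orange all ([[318, 232], [327, 240], [327, 294], [311, 292]], 1053.5)
  mat ([[355, 147], [360, 251], [269, 273], [254, 156]], 7401.0)
[[122, 123, 123], [120, 121, 121], [121, 122, 122], [119, 119, 120], [124, 124, 125], [122, 123, 122], [95, 97, 96]] [[66, 101, 173], [90, 159, 243], [85, 144, 239], [85, 145, 240], [87, 146, 241], [88, 147, 242], [77, 129, 229]]
L2 orange bright ([[249, 302], [251, 305], [251, 313], [244, 314]], 56.5)
  orange all ([[247, 252], [258, 293], [236, 315], [229, 273]], 1324.5)
  mat ([[280, 170], [289, 259], [179, 319], [185, 197]], 7656.5)
[[123, 125, 125], [122, 126, 123], [122, 125, 123], [122, 125, 124], [124, 127, 125], [126, 130, 127], [124, 129, 126]] [[220, 225, 223], [220, 224, 222], [220, 224, 223], [221, 225, 224], [219, 223, 221], [220, 224, 222], [219, 223, 222]]
J1 blue ([[365, 155], [363, 200], [298, 207], [297, 155]], 3400.0)
  green ([[272, 25], [396, 28], [374, 332], [275, 330]], 26028.0)
  far ([[287, 28], [382, 32], [374, 148], [286, 145]], 10800.0)
J2 blue ([[278, 153], [279, 205], [214, 204], [211, 152]], 3498.0)
  green ([[179, 24], [304, 28], [299, 331], [211, 328]], 33409.5)
  far ([[288, 28], [288, 145], [200, 144], [193, 27]], 10718.5)
```

View pics/cL.png

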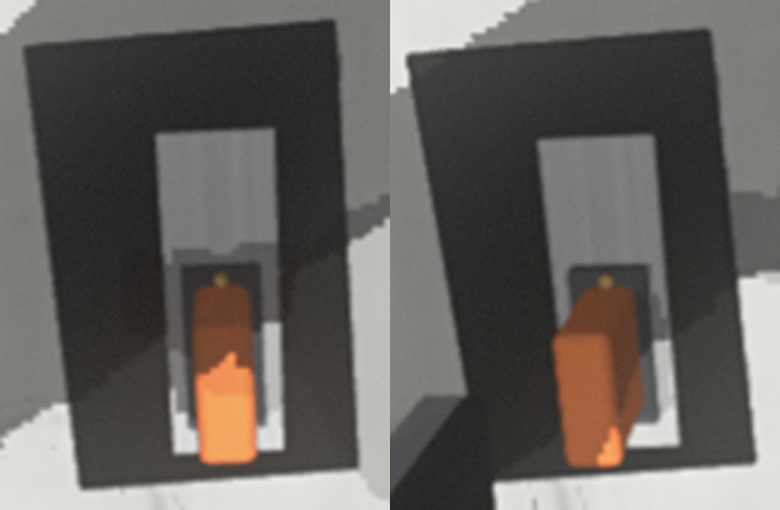

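View pics/cJ.png

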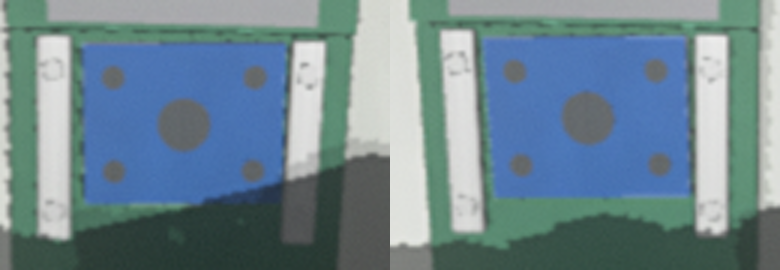

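```bash
python3 - <<'E'
from h import *
A,B=wcam('L1'),wcam('L2');J,K=wcam('J1'),wcam('J2')
def P(n,C,c,ox,oy,ref):
    out=[]
    for p,q in c:
        x,e=tri(C,[(p[0]/3+ox[0],p[1]/3+oy[0]),((q[0]-390)/3+ox[1],q[1]/3+oy[1])]); out.append(x); print(n,x.round(4),round(e[0]*1e3,2))
    out=np.array(out); print('   mean',out.mean(0).round(4)); return out
L=dict(C=[A,B],ox=(245,175),oy=(140,160),ref=0)
m=P('mat',c=[((25,46),(408,57)),((335,20),(711,30)),((357,467),(755,462))],**L)
t=P('tip',c=[((156,133),(538,140)),((274,128),(655,134))],**L)
h=P('heelR',c=[((285,448),(680,444))],**L)
P('htop',c=[((193,325),(553,335)),((252,325),(607,335)),((257,462),(624,466)),((203,463),(568,466))],**L)
G=dict(C=[J,K],ox=(270,180),oy=(140,140),ref=0)
b=P('plate',c=[((83,44),(482,39)),((283,42),(687,39)),((283,202),(690,194)),((85,204),(494,198))],**G)
P('disc',c=[((183,125),(588,118))],**G)
for C,q in ((J,[(272,25),(396,28),(375,332),(275,331)]),(K,[(179,24),(304,26),(300,331)])):
    print('jig',onplane(C,q,.015).round(4).tolist())
for n,p,q in [('c1',(272,25),(179,24)),('c2',(396,28),(304,26)),('c3',(375,332),(300,331)),('fb1',(287,28),(193,27)),('fb2',(382,30),(288.5,28))]:
    print(n,tri([J,K],[p,q])[0].round(4))
def yaw(v): return np.degrees(np.arctan2(v[1],v[0]))
print('yaws tip-edge',yaw(t[1]-t[0])-90+180,'side',yaw(t[1]-h[0]),'mat',yaw(m[1]-m[2]),yaw(m[1]-m[0]))
print('plate',yaw(b[0]-b[3]),yaw(b[1]-b[2]),yaw(b[1]-b[0]))
E
```

```text
mat [0.5197 0.2393 0.001 ] 0.39
mat [ 0.4313  0.2321 -0.001 ] 0.23
mat [ 4.204e-01  3.703e-01 -2.000e-04] 0.03
   mean [ 0.4572  0.2806 -0.    ]
tip [0.4826 0.2637 0.0033] 0.17
tip [0.4484 0.2625 0.0007] 0.07
   mean [0.4655 0.2631 0.002 ]
heelR [0.4438 0.3615 0.0046] 0.0
   mean [0.4438 0.3615 0.0046]
htop [0.4714 0.3086 0.0452] 0.21
htop [0.4561 0.3073 0.0489] 0.05
htop [0.4542 0.3478 0.0449] 0.07
htop [0.469  0.3463 0.0483] 0.14
   mean [0.4627 0.3275 0.0468]
plate [ 0.5503 -0.0917  0.0221] 0.19
plate [ 0.4923 -0.0783  0.0149] 0.6
plate [ 0.5021 -0.0331  0.0236] 0.18
plate [ 0.561  -0.0453  0.0218] 0.06
   mean [ 0.5264 -0.0621  0.0206]
disc [ 0.5267 -0.062   0.0201] 0.05
   mean [ 0.5267 -0.062   0.0201]
jig [[0.5466, -0.1989, 0.015], [0.4468, -0.174, 0.015], [0.5152, 0.0998, 0.015], [0.6154, 0.0757, 0.015]]
jig [[0.5474, -0.1986, 0.015], [0.4466, -0.1732, 0.015], [0.5162, 0.1005, 0.015]]
c1 [ 0.5465 -0.1979  0.018 ]
c2 [ 0.4465 -0.174   0.0132]
c3 [0.5154 0.0978 0.019 ]
fb1 [ 0.535  -0.1919  0.0216]
fb2 [ 0.4594 -0.174   0.0188]
yaws tip-edge -88.03482744446342 side -87.33976920459132 mat -85.50539087064885 -175.3078752200072
plate -102.9160585118312 -102.23989774881055 166.98316602319497
```

```bash
python3 - <<'E'
from h import *
o=ori(np.radians(-87.3)); p=[.4626,.3278]
arm.reach(p+[.11],o)
arm.move_linear(p+[.036],max_speed=.1,force_limit=8); s=arm.sense();print(s['time_s'],s['tcp_pos'],s['force'])
arm.grasp(100); s=arm.sense();print(s['width'],s['tcp_pos'],s['force'],s['ft_torque'])
arm.move_linear(p+[.06],max_speed=.05);arm.dwell(.3); s=arm.sense();print(s['time_s'],s['width'],s['tcp_pos'],s['force'],s['ft_torque'])
arm.move_linear(p+[.12],max_speed=.15);arm.dwell(.2)
wsnap('G1');snap('side','G1s')
E
```

```text
8.175 [0.46294707 0.32798996 0.03667805] [0.85828932 0.68937653 0.30268318]
0.014526706058676581 [0.46273521 0.32793999 0.0363374 ] [-0.24861341 -0.52186413  3.32818465] [-0.04688036  0.09843568  0.05600714]
9.75 0.014827755822952957 [0.462478   0.32773703 0.05972781] [ 0.487769    0.13427039 -1.30485201] [-0.01922814 -0.04989624  0.02686079]
```

View pics/G1.png

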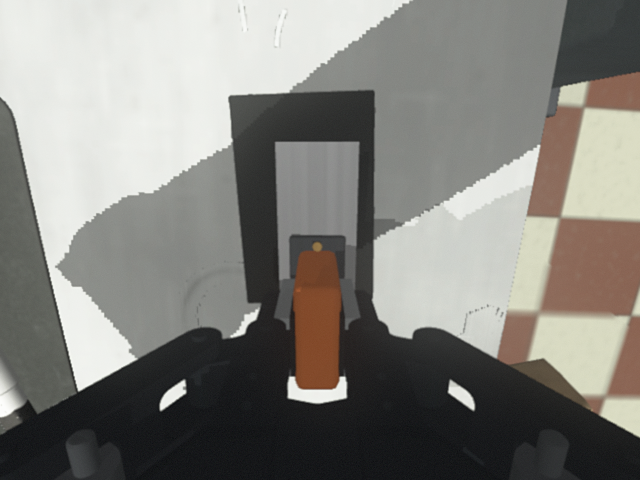

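```bash
cat >> h.py <<'E'
YAW=np.radians(-104.1); U=np.array([np.cos(YAW),np.sin(YAW),0]); V=np.array([-U[1],U[0],0]); J0=np.array([.5208,-.0902,0])
F0=None
def jig(p): d=np.array(p)-J0; return np.array([d@U,d@V,d[2]])
def wor(x,y,z): return J0+U*x+V*y+np.array([0,0,z])
E
python3 - <<'E'
from h import *
C=wcam('G1'); s=json.load(open('pics/G1.json'));Rt=R.from_rotvec(s['ee_rot']).as_matrix()
for z in (.084,.089): 
  q=onplane(C,[(275,142),(359,142),(317,142)],z); print(((q-s['tcp_pos'])@Rt).round(4), np.linalg.norm(q[0]-q[1]))
arm.reach(wor(-.140,0,.12),ori(YAW)); 
arm.dwell(.2); s=arm.sense(); print(s['time_s'],s['tcp_pos'],jig(s['tcp_pos']),s['force'])
wsnap('K1')
E
```

```text
[[ 0.0651 -0.0175  0.0347]
 [ 0.0651  0.0169  0.0347]
 [ 0.0651 -0.0003  0.0347]] 0.03441622193946471
[[ 0.0652 -0.0169  0.0297]
 [ 0.0652  0.0164  0.0297]
 [ 0.0652 -0.0003  0.0297]] 0.03329585508300809
11.9417 [0.55482999 0.04674601 0.11998642] [-0.14111032 -0.00035737  0.11998642] [ 1.04774318  0.17126303 -1.17930518]
```

View pics/K1.png

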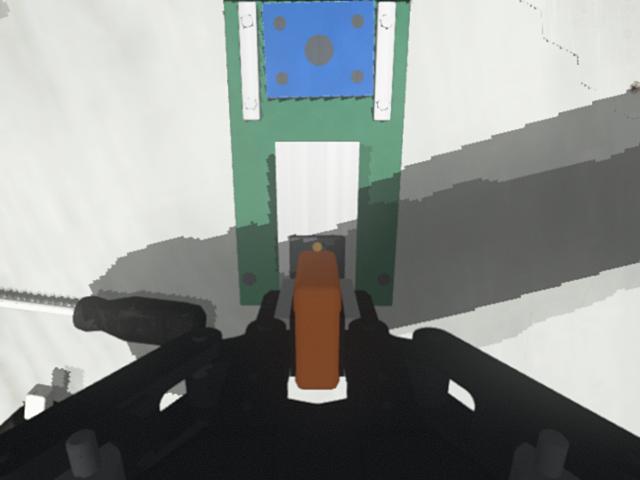

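```bash
python3 - <<'E'
from h import *
arm.move_linear(wor(-.140,0,.060),max_speed=.1); arm.dwell(.3); s=arm.sense(); print(s['tcp_pos'],s['force'],s['ft_torque'])
r=arm.move_linear(wor(-.140,0,.035),max_speed=.012,force_limit=3); s=arm.sense(); print(r,s['time_s'],jig(s['tcp_pos']),s['force'],s['ft_torque'])
arm.dwell(.3); s=arm.sense(); print(jig(s['tcp_pos']),s['force'],s['ft_torque'],R.from_rotvec(s['ee_rot']).as_matrix()[:,0]@[0,0,1])
wsnap('T1')
E
```

```text
[0.55516363 0.04560706 0.06050098] [-0.02900389  0.07406273 -1.44657075] [-0.06239829  0.02391546 -0.00024616]
True 14.1583 [-1.40005937e-01 -5.36766963e-06  4.80630750e-02] [0.10923186 0.56049477 5.35115332] [-0.03243523  0.03675695  0.01125972]
[-1.40005273e-01  1.63270488e-05  4.80898764e-02] [-0.78793433 -0.26769174  5.34397345] [-0.02595224  0.01644822  0.02588749] -1.2358155134133613e-06
```

View pics/T1.png

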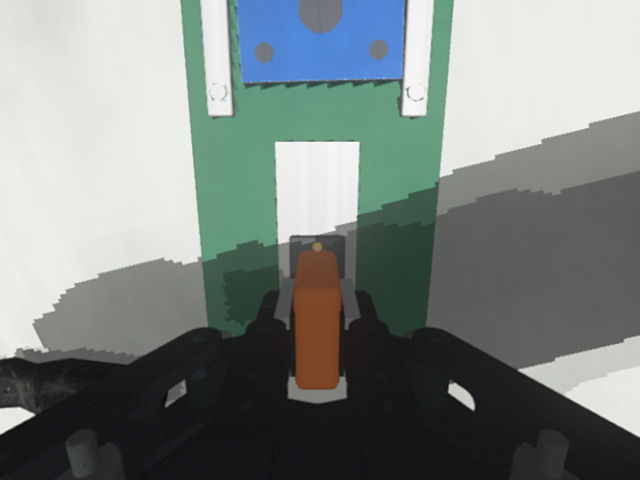

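```bash
cat >> h.py <<'E'
W=-1.4
def net(n=4):
    f=[]
    for _ in range(n): f.append(arm.sense()['force']); arm.dwell(.02)
    f=np.mean(f,0); return np.array([f@U,f@V,f[2]-W])
E
python3 - <<'E'
from h import *
o=ori(YAW,np.radians(.4))
arm.move_linear(wor(-.140,0,.0485),o,max_speed=.02); s=arm.sense(); print(s['time_s'],jig(s['tcp_pos']),net())
for dz in (.0482,.0480):
    arm.move_linear(wor(-.140,0,dz),o,max_speed=.02); s=arm.sense(); print(s['time_s'],jig(s['tcp_pos']),net(),s['ft_torque']@V)
E
```

```text
14.7583 [-1.39964703e-01 -5.82767664e-06  4.84253983e-02] [-0.08202214  0.39569517  1.62721847]
15.075 [-1.40022016e-01  8.92290398e-06  4.82950241e-02] [-0.63169234 -0.21084533  4.20019677] -0.14391094933173784
15.3917 [-1.40060510e-01  2.01022487e-05  4.82121161e-02] [-0.67479251 -1.4629021   6.07954238] -0.23147319394960333
```

```bash
python3 - <<'E'
from h import *
o=ori(YAW,np.radians(.4)); z=.0482
for x in (-.130,-.122,-.119,-.116,-.1135,):
    r=arm.move_linear(wor(x,0,z),o,max_speed=.03,force_limit=6); n=net(3); s=arm.sense(); print(r,round(s['time_s'],2),x,(jig(s['tcp_pos'])*1e3).round(2),n.round(2),s['ft_torque']@V)
    z-=np.clip((4.5-n[2])*.00004,-.0002,.0002)
    if r: break
wsnap('S1')
E
```

```text
False 15.99 -0.13 [-129.49    0.15   48.14] [2.06 0.64 5.06] -0.7271503662684111
False 16.46 -0.122 [-1.2162e+02 -4.0000e-02  4.8150e+01] [0.79 0.75 4.92] -0.5236947863841522
False 16.76 -0.119 [-1.1889e+02  3.0000e-02  4.8220e+01] [-0.86  0.71  4.95] -0.15175781234611843
False 17.06 -0.116 [-1.1589e+02  1.0000e-02  4.8230e+01] [-1.04  1.02  5.44] -0.10227125990676558
False 17.36 -0.1135 [-113.31   -0.     48.26] [-0.69  0.05  5.13] -0.13425425147199607
```

View pics/S1.png

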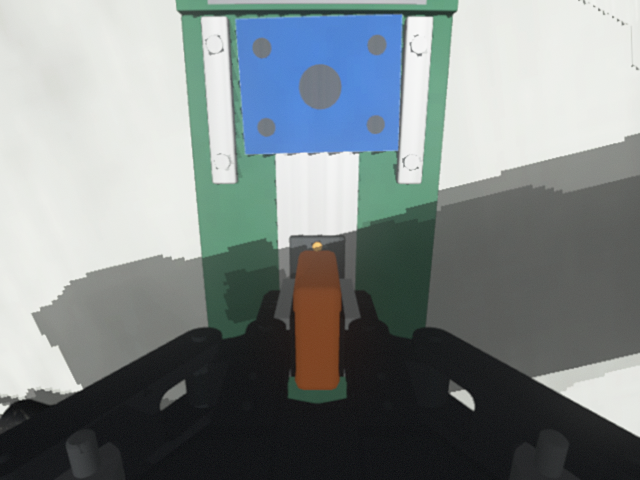

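```bash
python3 - <<'E'
from h import *
o=ori(YAW,np.radians(.4)); z=.0482
x=-.1135
while x<-.101:
    x+=.0015
    r=arm.move_linear(wor(x,0,z),o,max_speed=.02,force_limit=5); n=net(3); s=arm.sense(); print(r,round(s['time_s'],2),round(x,4),(jig(s['tcp_pos'])*1e3).round(2),n.round(2),(s['ft_torque']@V).round(3))
    z-=np.clip((4.5-n[2])*.00004,-.0002,.0002)
    if r or n[0]<-4: break
wsnap('S2')
E
```

```text
False 17.71 -0.112 [-1.1204e+02  2.0000e-02  4.8250e+01] [-2.36 -0.18  5.78] 0.108
False 18.01 -0.1105 [-1.1049e+02  4.0000e-02  4.8270e+01] [-2.8   0.8   5.64] 0.297
False 18.31 -0.109 [-1.0888e+02 -2.0000e-02  4.8230e+01] [-2.93  0.48  5.35] 0.209
False 18.61 -0.1075 [-1.0788e+02  5.0000e-02  4.8410e+01] [-5.64  0.78  6.18] 0.897
```

View pics/S2.png

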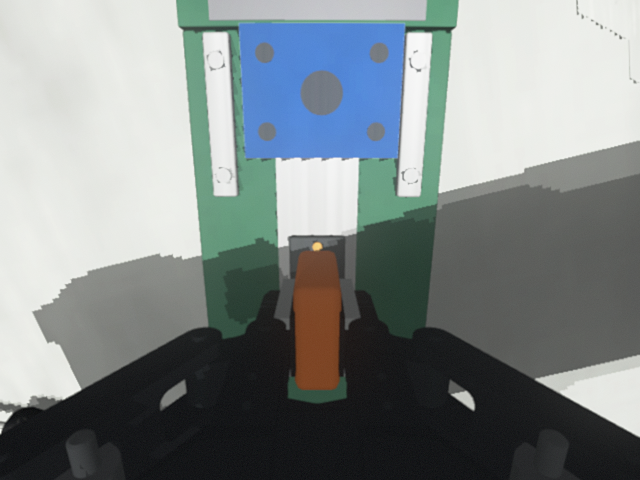

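```bash
cat >> h.py <<'E'
XS=-.0009; ZB=.0484; OT=ori(YAW,np.radians(.4))
def tip(th):
    c,s=np.cos(th),np.sin(th); cx,cz=-42e-3,-1e-3
    B=np.array([cx*c+cz*s,-cx*s+cz*c])+2e-3*c*np.array([-s,-c]); return B
def tcp(th,r=0):
    B=tip(th); e=-B/np.linalg.norm(B); q=B+r*e
    return wor(XS+q[0]-.065,0,ZB+.004+q[1]),e
def arc(degs,r,target=5):
    for d in degs:
        p,e=tcp(np.radians(d),r)
        hit=arm.move_linear(p,OT,max_speed=.03,force_limit=9); n=net(3); S=-(n[0]*e[0]+n[2]*e[1]); s=arm.sense()
        print(d,hit,round(s['time_s'],2),(jig(s['tcp_pos'])*1e3).round(2),n.round(2),'S',S.round(2),'r',round(r*1e3,3))
        r+=np.clip((target-S)*.00002,-.00015,.00015)
        if S>13 or abs(n[2])>12: print('STOP');break
    return r
E
python3 - <<'E'
from h import *
r=arc([0,1,3,5,8,11,14,17,20],.0002)
wsnap('A1');snap('side','A1s');print(r)
E
```

```text
0 False 18.96 [-107.79   -0.2    48.88] [-4.19  1.26 -0.79] S 4.24 r 0.2
1 False 19.26 [-107.82   -0.19   49.74] [-5.07  1.52 -0.46] S 5.09 r 0.215
3 False 19.56 [-107.84   -0.17   51.32] [-5.09  1.12 -0.75] S 5.11 r 0.213
5 False 19.86 [-107.78   -0.17   52.88] [-4.96  0.18 -0.24] S 4.96 r 0.211
8 False 20.16 [-107.68   -0.12   55.13] [-4.59  0.42 -0.21] S 4.57 r 0.212
11 False 20.46 [-1.0745e+02 -8.0000e-02  5.7350e+01] [-4.09  0.15  0.16] S 4.08 r 0.221
14 False 20.76 [-1.0713e+02 -6.0000e-02  5.9600e+01] [-4.49 -0.01 -0.45] S 4.34 r 0.239
17 False 21.06 [-1.0667e+02 -4.0000e-02  6.1760e+01] [-4.97 -0.23  0.42] S 4.94 r 0.252
20 False 21.36 [-1.0609e+02 -2.0000e-02  6.3920e+01] [-4.4  -0.31  0.7 ] S 4.42 r 0.254
0.0002651928542708405
```

View pics/A1.png

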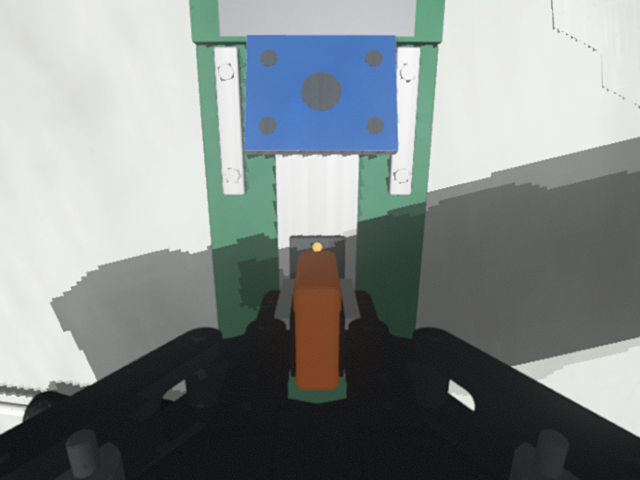

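```bash
python3 - <<'E'
from h import *
r=arc(range(23,63,3),.000265)
wsnap('A2');snap('side','A2s');print(r)
E
```

```text
23 False 21.76 [-1.0538e+02 -2.0000e-02  6.6100e+01] [-4.83 -0.51  0.98] S 4.88 r 0.265
26 False 22.06 [-1.046e+02 -1.000e-02  6.816e+01] [-3.79 -0.28  0.56] S 3.72 r 0.267
29 False 22.36 [-103.68   -0.     70.2 ] [-3.95 -0.12  1.06] S 4.03 r 0.293
32 False 22.66 [-1.0266e+02 -3.0000e-02  7.2190e+01] [-3.58 -0.35  1.38] S 3.81 r 0.312
35 False 22.96 [-101.54   -0.     74.15] [-3.87  0.32  1.58] S 4.12 r 0.336
38 False 23.26 [-1.003e+02  1.000e-02  7.603e+01] [-3.56 -0.35  1.55] S 3.81 r 0.354
41 False 23.56 [-9.897e+01  2.000e-02  7.783e+01] [-3.6  -0.27  2.53] S 4.39 r 0.378
44 False 23.86 [-9.756e+01  2.000e-02  7.956e+01] [-4.51 -0.68  2.52] S 5.06 r 0.39
47 False 24.16 [-9.600e+01  1.000e-02  8.123e+01] [-3.76 -0.7   2.76] S 4.63 r 0.388
50 False 24.46 [-94.37   0.    82.8 ] [-3.47 -0.7   3.37] S 4.83 r 0.396
53 False 24.76 [-9.266e+01  1.000e-02  8.433e+01] [-3.81 -0.73  3.8 ] S 5.36 r 0.399
56 False 25.06 [-9.086e+01  5.000e-02  8.575e+01] [-3.45 -0.07  3.52] S 4.89 r 0.392
59 False 25.36 [-88.96   0.    87.06] [-2.69 -0.33  4.19] S 4.97 r 0.394
62 False 25.66 [-8.706e+01  4.000e-02  8.830e+01] [-2.5  -0.27  4.26] S 4.94 r 0.395
0.00039618407770970933
```

View pics/A2.png

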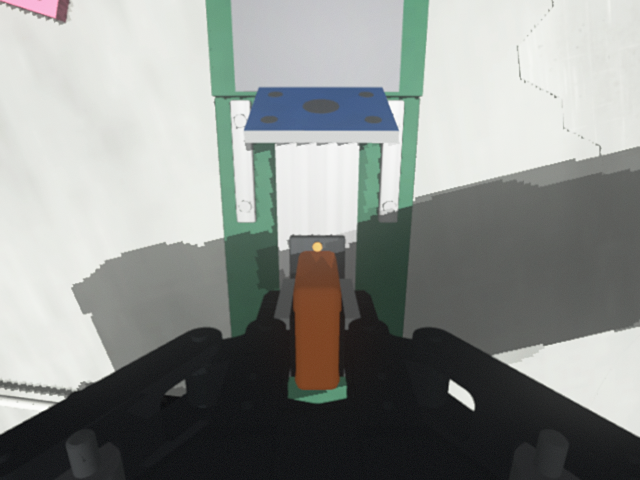

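```bash
python3 - <<'E'
from h import *
r=arc(range(65,78,3),.000396,4)
r=arc(range(80,90,3),r-.00005,3)
wsnap('A3')
p0,e=tcp(np.radians(89),0)
for dx,dz in ((.001,.0008),(.004,.0012),(.008,.0012)):
    h=arm.move_linear(p0+U*dx+[0,0,dz],OT,max_speed=.03,force_limit=6); s=arm.sense(); print(h,dx,round(s['time_s'],2),(jig(s['tcp_pos'])*1e3).round(2),net(2).round(2))
wsnap('A4')
E
```

```text
65 False 26.06 [-8.504e+01 -1.000e-02  8.936e+01] [-2.95 -0.43  4.18] S 5.07 r 0.396
68 False 26.36 [-8.299e+01  3.000e-02  9.038e+01] [-2.26 -0.29  4.52] S 5.06 r 0.375
71 False 26.66 [-8.091e+01  2.000e-02  9.126e+01] [-2.07 -0.37  4.34] S 4.8 r 0.354
74 False 26.96 [-7.878e+01  3.000e-02  9.206e+01] [-1.75 -0.31  4.08] S 4.42 r 0.338
77 False 27.26 [-7.657e+01  1.000e-02  9.269e+01] [-1.03 -0.69  3.74] S 3.87 r 0.329
80 False 27.56 [-7.437e+01 -2.000e-02  9.322e+01] [-1.11 -0.12  4.31] S 4.44 r 0.282
83 False 27.86 [-72.04  -0.25  93.2 ] [ 0.    0.19 -0.16] S -0.16 r 0.253
86 False 28.16 [-6.985e+01 -2.000e-02  9.383e+01] [-0.28  0.03 -0.37] S -0.34 r 0.316
89 False 28.46 [-6.758e+01 -2.000e-02  9.398e+01] [ 0.51  0.03 -0.13] S -0.16 r 0.383
False 0.001 28.76 [-6.665e+01  8.000e-02  9.531e+01] [ 0.36  0.17 -0.12]
False 0.004 29.04 [-6.348e+01  1.000e-02  9.558e+01] [-0.26  0.53 -0.47]
False 0.008 29.36 [-5.944e+01 -2.000e-02  9.555e+01] [ 0.33 -0.33 -0.17]
```

View pics/A4.png

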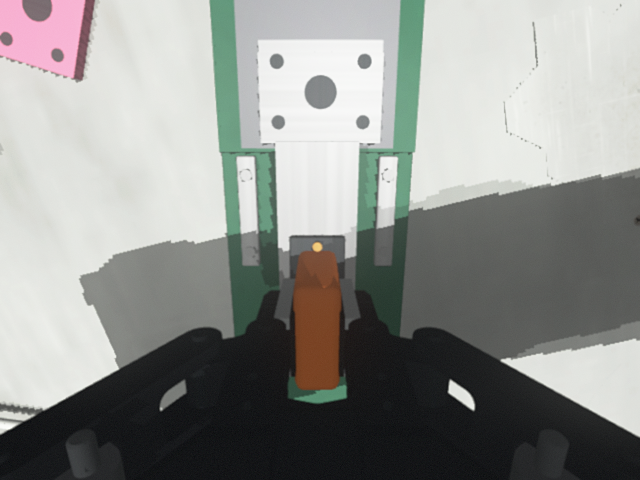

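View pics/A3.png

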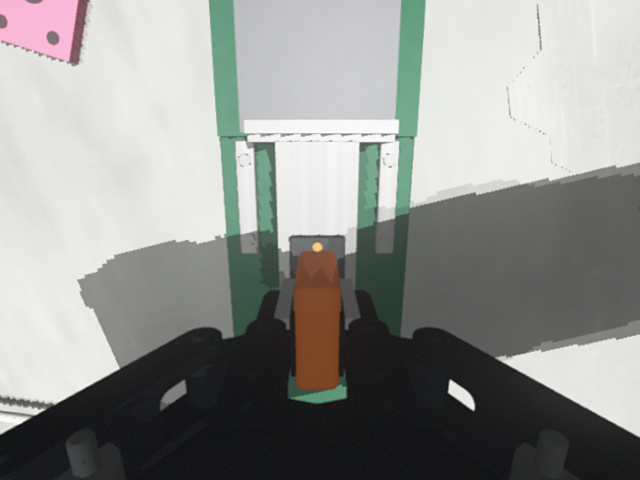

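```bash
python3 - <<'E'
from h import *
q=onplane(wcam('A4'),[(258,40),(383,40),(383,142),(258,142)],.0145+.004+.008); print([(jig(x)*1e3).round(1).tolist() for x in q])
s=arm.sense(); p=np.array(s['tcp_pos'])
arm.move_linear(p-U*.02+[0,0,.03],OT,max_speed=.12)
snap('side','P1s')
y=np.radians(-85.4); o=ori(y); h=np.array([np.cos(y),np.sin(y),0]); t=np.array([.4701,.3048,0])-.0075*h
arm.reach(t+[0,0,.10],o); arm.move_linear(t+[0,0,.050],o,max_speed=.1); arm.dwell(.2)
s=arm.sense(); print(s['time_s'],s['tcp_pos'],s['force'],s['ft_torque'])
r=arm.move_linear(t+[0,0,.030],o,max_speed=.012,force_limit=2.5); s=arm.sense(); print(r,s['time_s'],s['tcp_pos'],s['force'],s['ft_torque'])
wsnap('P2')
cv2.imwrite('pics/P1c.png',cv2.resize(cv2.imread('pics/P1s.png')[200:340,190:370],None,fx=4,fy=4,interpolation=cv2.INTER_CUBIC))
E
```

```text
[[50.9, 27.9, 26.5], [51.0, -30.6, 26.5], [4.4, -32.8, 26.5], [4.3, 29.8, 26.5]]
32.0583 [0.46988989 0.31254046 0.05083013] [-0.47459858  0.77204683 -0.77943204] [ 0.0563453   0.01101281 -0.00035155]
True 33.15 [0.46947164 0.31228787 0.03631331] [-0.14464057 -0.18717302  5.12752339] [-0.00605717 -0.098966    0.01392659]
```

View pics/P1c.png

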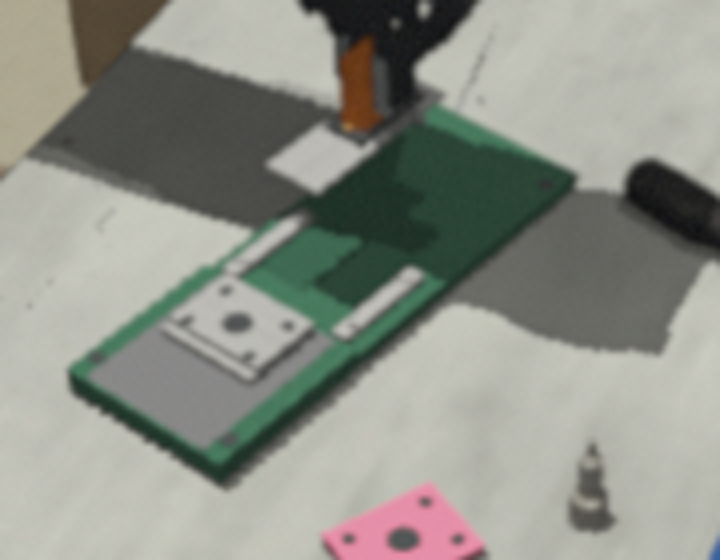

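View pics/P2.png

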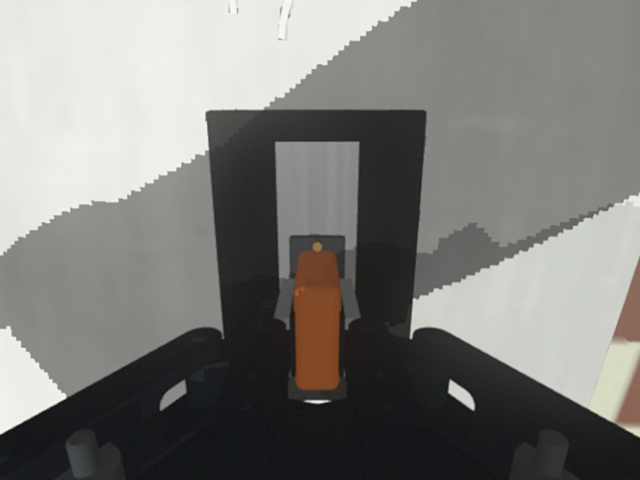

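```bash
python3 - <<'E'
from h import *
arm.let_go(); s=arm.sense(); p=np.array(s['tcp_pos'])
arm.move_linear(p+[0,0,.17],max_speed=.12); arm.dwell(.3)
wsnap('E1'); arm.reach([.40,.15,.33],ori(np.radians(-90))); arm.dwell(.2)
snap('side','E2'); snap('top','E3'); s=arm.sense(); print(s['time_s'],s['force'])
E
```

```text
36.9667 [ 0.3308688   0.08151086 -0.10493139]
```

View pics/E1.png

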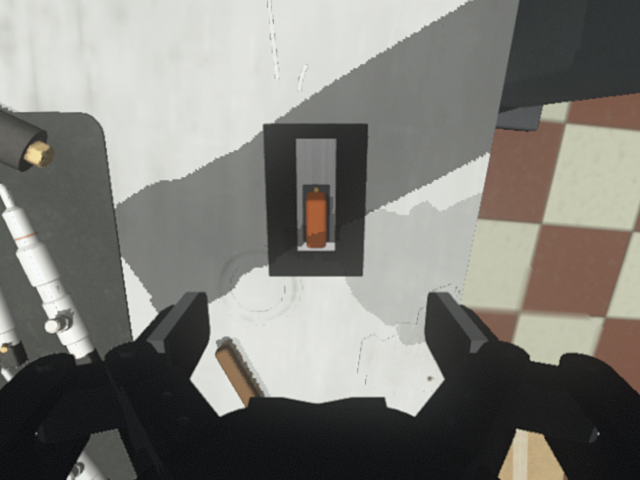

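View pics/E2.png

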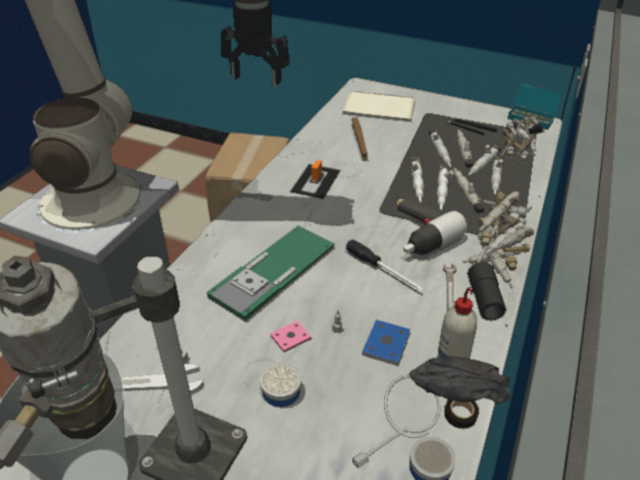

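```bash
python3 -c "
from h import *
print(arm.sign_off())"
```

```text
the job is handed in; nothing more can be done
None
```

The plate lies flat on the far bed, blue face down, and the lifter stands free on its mat. I handed the job in at about 37 s of the 72 s allowed; no verdict is reported.

- **Runway:** Touch put the runway at about z = 14.8 mm. I slid the blade along it at roughly 5 N (6.7 N at first touch) and got the tip under the plate's lip. I held the blade about 0.4° tip-down so that the tip stayed under the lip.
- **Turning:** The plate met the step at about 5.6 N. I carried the tip on the arc with about 4–5 N of squeeze. The plate left the blade at about 81–83°, a little earlier than planned. It was upright in the next picture and fell over the step as I moved on.
- **Plate check:** The wrist and side pictures both show the bare face up and the plate flat. It spans about 4 to 51 mm beyond the step, with its middle near 28 mm; the text gives about 32 mm.
- **Lifter check:** The last wrist picture shows the lifter flat on the mat and lined up with it. I put the handle about 8 mm behind the mat's centre and the middle of the blade about 7 mm ahead of it, because "middle" could mean either one.
- **Other things:** In the last side picture the other things on the bench look where they were, judged by eye only. I did not view the final top picture.

The camera gave heights about 2–3 mm lower than the text for the mat, and about 2 mm lower for the handle top. I therefore set the grasp height from the text, and set the runway and mat contacts by touch.

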